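Slide the flat power resistor under the clamp bar of its heat sink

ROBOT

A 7-joint arm with a two-finger parallel gripper is mounted at the origin on the work surface. World frame = base frame: x ahead of the robot, y to its left, z up, the work surface at z = 0. Lengths are in m, angles in rad, forces in N, time in s.
With the tool pointing down it reaches from about 0.4 to 0.85 m from the base axis. Payload 10.4 kg.
Tool frame: the origin (TCP) lies at the very end of the fingers, on their centre line; the grasp point (between the pads) lies r.grip_depth behind it (r.grip_depth is the distance from the TCP to the grasp point, in m); y points along the fingers, z is the direction in which the jaws open and shut, and the axes are right-handed (so a half turn about y gives the same grasp; the last joint's range is limited). The gripper opens to 87 mm and grips with 3 to 60 N. Pads are 19 mm wide; open, the fingers measure 117 mm over their backs; the gripper's body (75 mm by 190 mm) begins 51 mm behind the grasp point.
Start: joints at [1.085, 0.332, -0.065, 1.46, 0.022, 1.35, -0.088], TCP at [0.279, -0.559, 0.189] pointing down, gripper open.
Joint ranges: [-2.6, 2.6], [-0.5, 2.12], [-1.47, 1.34], [0.16, 2.42], [-1.27, 4.41], [0.06, 2.06], [-2.6, 2.6]. Speed limits (rad/s): [2.22, 2.22, 2.79, 2.79, 3.14, 3.14, 3.14].

INTERFACE

Orientations are given as a unit quaternion [x, y, z, w].
In Python, from bench import r gives the robot as it stands.
- The arm moves only by the shell command python3 -m jog 'ROWS' [OPENING] [FORCE]. ROWS is JSON, a list of rows, each a list of 6 numbers: the shift along the tool's x, y, z in m, then the turn, a rotation vector about the tool's x, y, z in degrees. A call has 1 to 12 rows; each row shifts and turns the pose as measured when the row begins, along the tool's axes as they then stand; what a row does not reach is not made up. A row lasts 1/12 s, in which the tool goes at most 41.7 mm and 7.16 degrees, less where a joint would pass 70% of its speed; a pose out of reach is approached as far as the arm can. A call with a gripper value outside its range is refused whole. OPENING is the opening, from -1 (shut) to 1 (fully open), so that 0 is half open, set as the call begins (- or left out, the last holds). The fingers move at their own pace and stop on an object; FORCE is the grip in N (left out, the last holds). Time passes only in rows, so rows that do not move let the fingers close. It gives the time, the measured TCP pose, the force and the opening at its end, in the units of the state.
- r.read_state(): the state, without advancing time (a new reading comes with each control period).
- r.camera(name): name is "scene" or "top" or "wrist"; returns a dict with "image" (420x560x3 uint8, red, green, blue), "range_z" (420x560 float32, m along the optical axis (not along the pixel's ray), 0 where there is no reading), "K" (3x3 intrinsics, pixels), "R" (3x3) and "t" (3): a world point X has camera coordinates R X + t. Camera axes: x right, y down, z forward; pixel columns grow to the right and rows downward; lengths in m; the calibration is good to about 2 mm. A picture is of the moment at which its call begins.
- r.close_job(): hands the job in, once; it reports no verdict.
The state is a dict: "time": time; "joint_positions": joint angles; "joint_vel": joint speeds; "joint_torque": joint torques, N m; "ee_pos": TCP position; "eef_rot": TCP orientation; "ft_force": force on the tool from outside, world axes, zero at the start; "torque": the same for the moment, N m; "width": finger opening in m.
Only numpy, scipy, OpenCV 4.12 (cv2) and the standard library are available. Lean on these libraries where they do the work, as an engineer would, in place of code of your own. Each camera call takes 0.05 s, during which the arm holds its last target. There are 200 camera calls.

TASK

On the heat sink, gently push the flat aluminium resistor with your fingertips, front end first, under the raised clamp bar and fully home, so that it lies square against the locating strip behind the bar. Keep it flat on the heat sink all the way, without gripping, lifting or tipping it, leave the other parts on the bench where they are, and take the hand away at the end.

Things in the scene. Friction and masses are not known exactly. Their poses are not given: they have to be found in the camera images.
- heatsink: Dark extruded heat sink, fixed to the bench, fins down, 300 (its x) x 150 (its y) x 40 mm high. Origin: centre of its underside, on the bench; z up; its flat face is at z = 40. The resistor slides on this face in +x: first under a steel clamp bar that spans the face along y, centred on x = 45, y = 0 (see clamp_mouth), then up to an aluminium locating strip (see stop_face). Both are fixed.
- clamp_mouth (a point): Middle of the entry edge of the opening under the clamp bar, on the upper face (heat sink frame x = 32, y = 0, z = 40 mm). Bar: 26 (x) x 112 (y) x 8 mm, underside 17 mm above the face, immovable. It sits on two studs at y = +43 and -43 with 12 mm thick springs round them, so the opening is 74 mm wide. Nuts and stud ends rise to 43 mm above the face.
- stop_face (a point): Middle of the strip's face that looks back to the bar, at its foot on the upper face (heat sink frame x = 100, y = 0, z = 40 mm). The strip is 12 (x) x 100 (y) x 8 mm high. The resistor's front end is to lie against this face.
- resistor: Loose flat resistor, aluminium housing 110 (its x) x 60 (its y) x 14 mm thick, about 0.2 kg, on the heat sink before the bar, out of line and askew by up to 0.4 rad. Origin: centre of its underside; +x to its front end (goes in first). On top near the rear, at x = -36, y = +15 and -15, two white terminals 13 mm thick with brass studs, tops 26 mm up: too high for the bar, they stay outside.
- resistor_front (a point): Middle of the lower edge of the resistor's front end (resistor frame x = 55, y = 0, z = 0 mm).
- relay: Bystander: white relay block on a small black finned heat sink, 80 x 45 x 52 mm high, standing on the bench beside the big heat sink on its -y side. Origin: centre of its underside.
- terminals: Bystander: grey row of terminal blocks, 48 x 42 x 42 mm high, on the bench on the heat sink's +y side. Origin: centre of its underside.
- collar: Bystander: brass collar, 32 mm in diameter, 14 mm high, on the bench past the heat sink's +x end. Origin: centre of its underside.
- screwdriver: Bystander: screwdriver about 190 mm long lying on the bench on the heat sink's -y side. Origin: about its middle.
Things that resemble listed ones, but are neither listed nor needed, are in the scene too. Of the things like the resistor, leave any that is black or turquoise; of the rest the larger one is meant.

How it is judged:
At the end, for the whole second after the job is handed in: The resistor lies flat and at rest on the heat sink under the clamp bar, its front end within 3 mm of the locating strip, square to it within 0.06 rad, and between the studs (x of resistor_front in the frame of heatsink between 0.097 and 0.103 m and y of resistor_front in the frame of heatsink between -0.012 and 0.012 m and z of resistor in the frame of heatsink between 0.037 and 0.043 m and angle between the x axis of resistor and the x axis of heatsink, either way round below 0.06 rad and angle between resistor's own z axis and vertical below 0.04 rad and linear speed of resistor below 0.01 m/s); the robot touches nothing.
It fails at once if the resistor is lifted more than 6 mm off the heat sink's face, or leaves the face (z of resistor in the frame of heatsink above 0.046 m or z of resistor in the frame of heatsink below 0.034 m).
It fails at once if the resistor is tipped by more than 0.12 rad (angle between resistor's own z axis and vertical above 0.12 rad).
It fails at once if the fingers grip the resistor or press it harder than 35 N (contact force between the fingers and resistor above 35 N).
It fails at once if a bystander is moved more than 20 mm (distance of any of relay, terminals, collar, screwdriver from where it was at the start of the episode above 0.02 m).
It also fails if it takes over 51 s, if anything falls off the work surface, if the arm or the gripper's body presses on something with over 40 N, if the wrist force passes 120 N, or if a joint passes its speed limit or range.

## Working session

There is one attempt and no reset: what is moved stays moved. The work goes in short steps, Python scripts to look and compute and a shell command to move; the robot and the scene stay as the last step left them, time stands still between calls to the robot, and variables do not carry over. Pictures are saved under pics/ and viewed, about 8 in all and at most 12, crops included, and the job is handed in when it is done.

```bash
mkdir -p pics; ls
python3 - <<'E'
from bench import r
import cv2,numpy as np
s=r.read_state();print(s['time'],s['ee_pos'],s['eef_rot'],s['width'],r.grip_depth)
for n in ['scene','top']:
    c=r.camera(n);cv2.imwrite(f'pics/{n}0.png',c['image'][:,:,::-1]);np.savez(f'{n}0.npz',**c);print(n,c['K'].tolist(),c['R'].round(3).tolist(),c['t'])
E
```

```text
pics
0.0 [ 0.27883966 -0.558852    0.18795779] [-0.16231444  0.68874677 -0.68776954  0.16203385] 0.08704537072972203 0.0187
scene [[489.2457525789775, 0.0, 279.7319959507384], [0.0, 489.2457525789775, 203.35836181271497], [0.0, 0.0, 1.0]] [[-0.654, 0.757, -0.002], [0.626, 0.539, -0.564], [-0.425, -0.37, -0.826]] [ 0.37354386 -0.35444605  1.10398009]
top [[488.00617876663745, 0.0, 277.5956117282763], [0.0, 488.00617876663745, 215.93687287806975], [0.0, 0.0, 1.0]] [[-0.023, -1.0, 0.006], [-0.997, 0.022, -0.071], [0.071, -0.007, -0.997]] [0.01067499 0.56105498 0.88730554]
```

View pics/scene0.png

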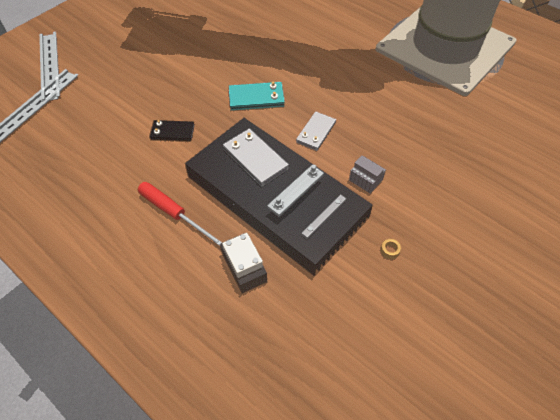

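View pics/top0.png

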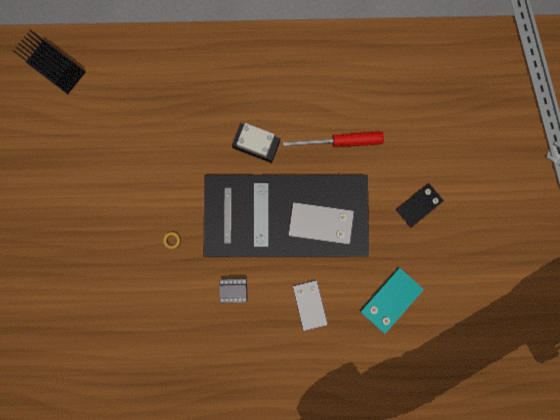

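The top view shows the heat sink at px (205–368, 175–257) with the bar at column 261 and the strip at column 228. The resistor is at about (321, 223), terminals to the right. Heat sink +x points left in the image, which is world +y.

```bash
cat > h.py <<'E'
import cv2,numpy as np
def cast(c,px,z):
    px=np.atleast_2d(px).astype(float)
    d=np.c_[px,np.ones(len(px))]@np.linalg.inv(c['K']).T@c['R']
    o=-c['R'].T@c['t']
    return o+d*((z-o[2])/d[:,2])[:,None]
def rect(c,mask,z,seed):
    """min-area rectangle (world xy: centre, size, long-axis angle) of the blob containing seed"""
    n,l,st,_=cv2.connectedComponentsWithStats(mask.astype(np.uint8))
    b=(l==l[seed[1],seed[0]]).astype(np.uint8)
    cn=max(cv2.findContours(b,cv2.RETR_EXTERNAL,cv2.CHAIN_APPROX_NONE)[0],key=cv2.contourArea)[:,0]
    w=cast(c,cn,z)[:,:2]
    bx=cv2.boxPoints(cv2.minAreaRect((w*1000).astype(np.float32)))/1000
    e=[bx[1]-bx[0],bx[2]-bx[1]]; e=sorted(e,key=np.linalg.norm)
    return bx.mean(0),np.linalg.norm(e[1]),np.linalg.norm(e[0]),np.arctan2(e[1][1],e[1][0])%np.pi
E
python3 - <<'E'
import numpy as np,cv2
from h import *
c=dict(np.load('top0.npz'));im=c['image'];hsv=cv2.cvtColor(im,cv2.COLOR_RGB2HSV)
br=(hsv[...,2]>110)&(hsv[...,1]<60)
for n,z,s in [('res',.054,(310,225)),('bar',.065,(261,220)),('strip',.048,(228,215))]: print(n,rect(c,br,z,s))
dk=(hsv[...,2]<75)
m=dk.copy();m[:165]=0;m[262:]=0;m[:,:195]=0;m[:,380:]=0
m=cv2.morphologyEx(m.astype(np.uint8),cv2.MORPH_CLOSE,np.ones((9,9)))
print('hs',rect(c,m,.04,(380-190,170) if 0 else (245,200)))
for p in [(321,223),(261,200),(245,200),(350,185)]: print(p,im[p[1],p[0]],c['range_z'][p[1],p[0]])
E
```

```text
res (array([ 0.5446386 , -0.07866986], dtype=float32), np.float32(0.10957504), np.float32(0.060434673), np.float32(1.4097896))
bar (array([0.5614181 , 0.02864002], dtype=float32), np.float32(0.111610256), np.float32(0.023063658), np.float32(3.120554))
strip (array([0.5630523 , 0.08937273], dtype=float32), np.float32(0.09754221), np.float32(0.010814564), np.float32(3.1259282))
hs (array([ 0.561486  , -0.01704213], dtype=float32), np.float32(0.29892904), np.float32(0.14959872), np.float32(1.5491493))
(321, 223) [164 161 161] 0.8731944
(261, 200) [159 162 161] 0.86401045
(245, 200) [51 52 51] 0.8874275
(350, 185) [54 49 51] 0.89237845
```

```bash
cat >> h.py <<'E'
from scipy.spatial.transform import Rotation as Ro
TH=1.5495; O=np.array([.5615,-.017])
def hs(p): # world xy -> heat sink xy
    d=np.asarray(p)[...,:2]-O; c,s=np.cos(TH),np.sin(TH)
    return np.stack([d[...,0]*c+d[...,1]*s,-d[...,0]*s+d[...,1]*c],-1)
def unhs(p):
    c,s=np.cos(TH),np.sin(TH); return O+np.array([p[0]*c-p[1]*s,p[0]*s+p[1]*c])
def goto(s,xy,z,ang):
    """tool shift (mm) and turn (deg) to reach xy,z with pushing direction ang (world): jaw axis square to it"""
    R=Ro.from_quat(s['eef_rot']).as_matrix()
    best=None
    for k in (1,-1):
        jz=k*np.array([-np.sin(ang),np.cos(ang),0]); ty=np.array([0,0,-1.]); T=np.c_[np.cross(ty,jz),ty,jz]
        v=np.degrees(Ro.from_matrix(R.T@T).as_rotvec())
        if best is None or np.linalg.norm(v)<np.linalg.norm(best): best=v
    sh=R.T@(np.r_[xy,z]-s['ee_pos'])*1000
    print('t',round(s['time'],2),'hs tool',(hs(s['ee_pos'])*1000).round(1),'z',round(s['ee_pos'][2]*1000,1),'shift',sh.round(1),'turn',best.round(2),'F',np.round(s['ft_force'],1),'tool axes\n',R.round(3).tolist())
E
python3 - <<'E'
from bench import r
from h import *
goto(r.read_state(),[.5318,-.1577],.12,1.41)
E
```

```text
t 0.1 hs tool [-547.8  271.1] z 188.0 shift [-405.5   68.3 -246. ] turn [ 7.000e-02 -5.427e+01 -3.000e-02] F [ 0.2 -0.5  0.6] tool axes
 [[-0.895, -0.001, 0.446], [-0.446, 0.001, -0.895], [0.0, -1.0, -0.001]]
```

```bash
python3 -m jog '[[-0.032,0,-0.02,0,0,0],[-0.032,0,-0.02,0,0,0],[-0.032,0,-0.02,0,0,0],[-0.032,0,-0.02,0,0,0],[-0.032,0,-0.02,0,0,0],[-0.032,0,-0.02,0,0,0],[-0.032,0,-0.02,0,0,0],[-0.032,0,-0.02,0,0,0],[-0.032,0,-0.02,0,0,0],[-0.032,0,-0.02,0,0,0],[-0.032,0,-0.02,0,0,0],[-0.032,0,-0.02,0,0,0]]' -0.4
python3 -m jog '[[0,0,0,0,-7,0],[0,0,0,0,-7,0],[0,0,0,0,-7,0],[0,0,0,0,-7,0],[0,0,0,0,-7,0],[0,0,0,0,-7,0],[0,0,0,0,-7,0],[0,0,0,0,-5,0],[0,0,0,0,0,0]]'
python3 - <<'E'
from bench import r
from h import *
goto(r.read_state(),[.5318,-.1577],.12,1.41)
E
```

```text
time: 1.1
ee_pos: [0.5171, -0.1643, 0.1821]
eef_rot: [-0.159, 0.691, -0.688, 0.153]
ft_force: [0.9, -0.6, -0.7]
width: 0.0266
time: 1.85
ee_pos: [0.5201, -0.1497, 0.1788]
eef_rot: [-0.463, 0.541, -0.531, 0.459]
ft_force: [-0.4, 0.5, -0.4]
width: 0.0258
t 1.85 hs tool [-133.5   38.6] z 178.8 shift [ 6.5 58.5 13.6] turn [ 0.86  0.62 -0.33] F [-0.4  0.5 -0.4] tool axes
 [[-0.149, -0.014, 0.989], [-0.989, 0.008, -0.149], [-0.006, -1.0, -0.015]]
```

```bash
python3 -m jog '[[0.007,0.02,0.013,0.9,0.6,-0.3],[0,0.02,0,0,0,0],[0,0.019,0,0,0,0],[0,0,0,0,0,0]]'
python3 - <<'E'
from bench import r
from h import *
goto(r.read_state(),[.5318,-.1577],.047,1.41)
c=r.camera('wrist');cv2.imwrite('pics/w1.png',c['image'][:,:,::-1])
E
```

```text
time: 2.18
ee_pos: [0.5325, -0.1591, 0.118]
eef_rot: [0.454, -0.541, 0.542, -0.455]
ft_force: [-0.2, -0.2, -0.3]
width: 0.026
t 2.18 hs tool [-142.7   26. ] z 118.0 shift [-1.3 71.  -1.1] turn [-0.17 -0.72  0.01] F [-0.2 -0.2 -0.3] tool axes
 [[-0.173, 0.003, 0.985], [-0.985, -0.001, -0.173], [0.0, -1.0, 0.003]]
```

View pics/w1.png

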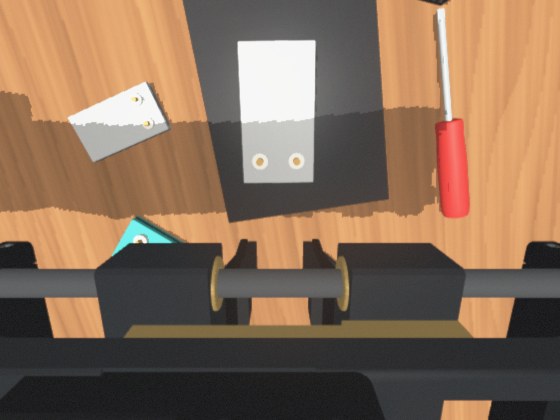

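The wrist view shows the fingers at columns 235 and 320, centred behind the resistor's rear edge (columns 243–313, row 182) and square to it. Next I go down.

```bash
python3 -m jog '[[0,0.025,0,0,-0.7,0],[0,0.02,0,0,0,0],[0,0.015,0,0,0,0],[0,0.008,0,0,0,0],[0,0,0,0,0,0]]'
python3 - <<'E'
from bench import r
from h import *
goto(r.read_state(),[.5318,-.1577],.047,1.41)
E
```

```text
time: 2.65
ee_pos: [0.5373, -0.16, 0.0562]
eef_rot: [0.454, -0.537, 0.544, -0.458]
ft_force: [-0.3, -0.8, 0.3]
width: 0.0259
t 2.65 hs tool [-143.5   21.2] z 56.2 shift [-1.3  9.1 -5.9] turn [-0.69 -0.48  0.09] F [-0.3 -0.8  0.3] tool axes
 [[-0.168, 0.012, 0.986], [-0.986, -0.003, -0.168], [0.001, -1.0, 0.012]]
```

```bash
python3 -m jog '[[-0.001,0.009,-0.006,-0.7,-0.5,0],[0,0,0,0,0,0],[-0.004,0,0,0,0,0],[-0.004,0,0,0,0,0],[-0.003,0,0,0,0,0],[-0.002,0,0,0,0,0],[-0.002,0,0,0,0,0]]'
python3 - <<'E'
from bench import r
from h import *
goto(r.read_state(),[.5318,-.1577],.047,1.41)
E
```

```text
time: 3.23
ee_pos: [0.5368, -0.1422, 0.0518]
eef_rot: [0.458, -0.537, 0.541, -0.458]
ft_force: [0.2, 0.1, -1.2]
width: 0.0263
t 3.23 hs tool [-125.7   22.1] z 51.8 shift [16.1  4.8 -2.4] turn [-0.28 -0.06  0.15] F [ 0.2  0.1 -1.2] tool axes
 [[-0.161, 0.004, 0.987], [-0.987, -0.003, -0.161], [0.003, -1.0, 0.005]]
```

```bash
python3 -m jog '[[0.001,0.004,0,0,0,0],[0,0.001,0,0,0,0],[-0.003,0,0,0,0,0],[-0.003,0,0,0,0,0],[-0.003,0,0,0,0,0],[-0.003,0,0,0,0,0],[-0.003,0,0,0,0,0],[-0.003,0,0,0,0,0],[-0.003,0,0,0,0,0]]'
python3 - <<'E'
from bench import r
from h import *
s=r.read_state();goto(s,[.5318,-.1577],.047,1.41)
c=r.camera('top');cv2.imwrite('pics/t1.png',cv2.resize(c['image'][150:280,180:400,::-1],None,fx=3,fy=3));np.savez('t1.npz',**c)
E
```

```text
time: 3.98
ee_pos: [0.5404, -0.1205, 0.0464]
eef_rot: [0.457, -0.537, 0.541, -0.458]
ft_force: [-0.5, 0.6, 0.6]
width: 0.0262
t 3.98 hs tool [-103.9   18.8] z 46.4 shift [38.1 -0.5 -2.5] turn [-0.3  -0.07  0.15] F [-0.5  0.6  0.6] tool axes
 [[-0.161, 0.005, 0.987], [-0.987, -0.003, -0.161], [0.003, -1.0, 0.005]]
```

View pics/t1.png

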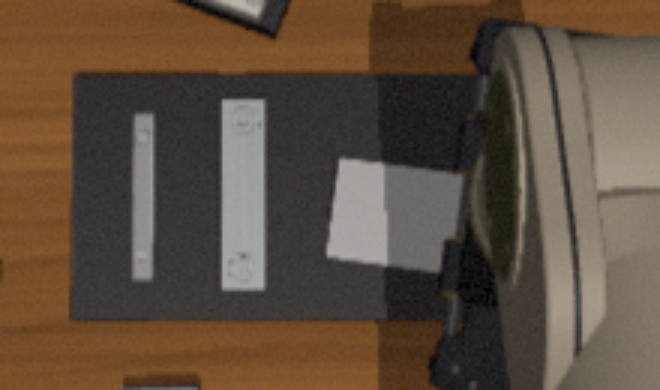

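The view shows the front corners at crop px (340, 157) and (327, 258), with the gripper behind. I'll convert those to heat sink coordinates.

```bash
cat >> h.py <<'E'
def front(c,full=(180,150)):
    """front edge of the resistor from the bright blob's leftmost contour run in the top view: fit line to front edge"""
    im=c['image'];g=cv2.cvtColor(im,cv2.COLOR_RGB2HSV)
    m=((g[...,2]>88)&(g[...,1]<60)).astype(np.uint8); m[:,:275]=0; m[:185]=0; m[250:]=0
    cn=max(cv2.findContours(m,cv2.RETR_EXTERNAL,cv2.CHAIN_APPROX_NONE)[0],key=cv2.contourArea)[:,0]
    w=hs(cast(c,cn,.054))*1000
    xm=w[:,0].max(); y0,y1=w[:,1].min(),w[:,1].max()
    e=w[(w[:,0]>xm-16)&(w[:,1]>y0+6)&(w[:,1]<y1-6)]
    l=cv2.fitLine(e.astype(np.float32),cv2.DIST_HUBER,0,.01,.01).ravel()
    a=np.arctan(-l[0]/l[1]); print('front x',l[2].round(1),'mean y of edge',(y0+y1)/2,'y range',y0,y1,'ang',a.round(3),'n',len(e))
E
python3 - <<'E'
from h import *
front(dict(np.load('t1.npz')))
c=dict(np.load('t1.npz'));print(hs(cast(c,[[293.3,202.3],[289,236]],.054))*1000)
E
```

```text
front x -151.0 mean y of edge 4.975614569035255 y range -52.56333393588176 62.51456307395227 ang 0.107 n 57
[[-12.87062332 -21.39204831]
 [ -4.98275036  38.99324017]]
```

Run:
```python
from bench import r
from h import *
c=r.camera('wrist');d=r.camera('scene')
a=cv2.resize(c['image'],(400,300));b=cv2.resize(d['image'][90:280,160:400],(400,300))
cv2.imwrite('pics/w2.png',np.hstack([a,b])[:,:,::-1])
```

```text
(no output)
```

View pics/w2.png

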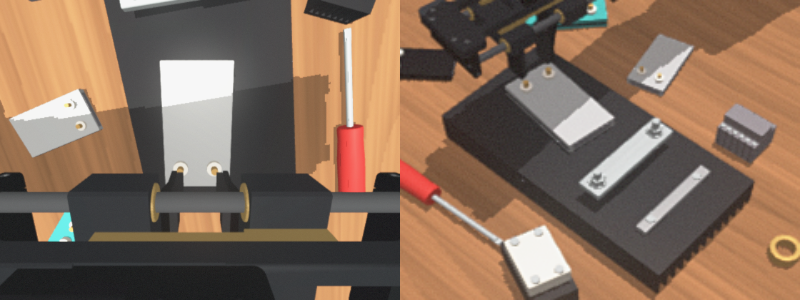

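Run:
```python
from bench import r
from h import *
s=r.read_state();print(s['time'],s['ee_pos'],s['ft_force'])
for n in ['wrist','scene']:
    c=r.camera(n);np.savez(n+'2.npz',**c)
    Z=c['range_z'];v,u=np.mgrid[0:420,0:560]
    P=np.stack([(u-c['K'][0,2])/c['K'][0,0]*Z,(v-c['K'][1,2])/c['K'][1,1]*Z,Z],-1)-c['t']
    W=P@c['R']
    W[...,:2]=hs(W);W*=1000;np.save(n+'W.npy',W)
    if n=='wrist':
        for u_ in (250,262,278,300,316):
            print(u_,[tuple(W[v_,u_].round().astype(int)) for v_ in range(215,290,8)])
    # points in finger volume, and resistor extent at z 52..56
    a=W[(Z>0)&(abs(W[...,2]-54)<2.5)&(abs(W[...,1]-15)<40)&(W[...,0]<20)&(W[...,0]>-140)]
    print(n,len(a),a.min(0),a.max(0),np.percentile(a[:,0],[1,99]))
    f=W[(Z>0)&(W[...,2]>60)&(W[...,2]<100)&(abs(W[...,1]-15)<45)&(W[...,0]<0)&(W[...,0]>-160)];print(len(f),np.percentile(f,[1,50,99],axis=0).round())
    f=c['image'].sum(2)<130
    b=W[f&(Z>0)&(W[...,2]>44)&(W[...,2]<75)&(abs(W[...,1]-19)<35)&(abs(W[...,0]+105)<40)];print('dark',len(b),np.percentile(b,[2,50,98],axis=0).round() if len(b) else '')
```

```text
4.1333 [ 0.54045742 -0.12056632  0.04646763] [ 0.57161315  0.02660119 -0.61514525]
250 [(np.int64(-84), np.int64(35), np.int64(55)), (np.int64(-89), np.int64(36), np.int64(55)), (np.int64(-93), np.int64(36), np.int64(60)), (np.int64(-96), np.int64(36), np.int64(67)), (np.int64(-92), np.int64(34), np.int64(88)), (np.int64(-92), np.int64(33), np.int64(101)), (np.int64(-93), np.int64(32), np.int64(109)), (np.int64(-70), np.int64(23), np.int64(165)), (np.int64(-71), np.int64(23), np.int64(168)), (np.int64(-72), np.int64(23), np.int64(169))]
262 [(np.int64(-85), np.int64(28), np.int64(55)), (np.int64(-91), np.int64(29), np.int64(54)), (np.int64(-95), np.int64(29), np.int64(58)), (np.int64(-101), np.int64(30), np.int64(55)), (np.int64(-107), np.int64(31), np.int64(55)), (np.int64(-113), np.int64(32), np.int64(54)), (np.int64(-125), np.int64(35), np.int64(40)), (np.int64(-69), np.int64(20), np.int64(166)), (np.int64(-71), np.int64(20), np.int64(168)), (np.int64(-74), np.int64(20), np.int64(167))]
278 [(np.int64(-86), np.int64(17), np.int64(56)), (np.int64(-92), np.int64(18), np.int64(55)), 
[... 975 characters left out ...]
), np.int64(-3), np.int64(81)), (np.int64(-95), np.int64(-1), np.int64(93)), (np.int64(-32), np.int64(10), np.int64(243)), (np.int64(-97), np.int64(1), np.int64(110)), (np.int64(-72), np.int64(5), np.int64(166)), (np.int64(-73), np.int64(5), np.int64(167)), (np.int64(-75), np.int64(6), np.int64(169))]
wrist 15673 [-118.96495057  -21.29831208   52.19362571] [-4.39283128 52.49518035 56.49603615] [-114.72652354   -7.76275766]
920 [[-106.   -4.   60.]
 [ -96.   10.   86.]
 [ -90.   39.  100.]]
dark 0 
scene 1536 [-120.20756068  -23.03956138   51.56927663] [-4.43477488 50.05443593 56.49351246] [-116.67853244   -6.83993504]
200 [[-117.   -6.   60.]
 [ -98.   29.   88.]
 [ -90.   37.  100.]]
dark 0
```

Run:
```python
from h import *
W=np.load('wristW.npy');I=np.load('wrist2.npz')['image']
for u in (236,242,246,310,316,322,328):
    print(u,[(v,*W[v,u].round().astype(int).tolist(),int(I[v,u].mean())) for v in range(226,272,5)])
im=I[200:290,210:350];a=cv2.resize(im,None,fx=4,fy=4,interpolation=cv2.INTER_NEAREST)
S=np.load('scene2.npz')['image'][90:190,190:300];b=cv2.resize(S,(396,360),interpolation=cv2.INTER_NEAREST)
cv2.imwrite('pics/w3.png',cv2.resize(np.hstack([a,b]),(792,300))[:,:,::-1])
```

```text
236 [(226, -90, 45, 55, 189), (231, -93, 46, 56, 190), (236, -96, 46, 55, 186), (241, -100, 47, 54, 188), (246, -103, 48, 55, 185), (251, -106, 48, 56, 128), (256, -90, 39, 105, 44), (261, -90, 38, 111, 44), (266, -90, 37, 116, 44), (271, -69, 27, 165, 82)]
242 [(226, -90, 42, 55, 189), (231, -94, 42, 55, 193), (236, -97, 43, 55, 214), (241, -90, 38, 85, 48), (246, -89, 37, 93, 46), (251, -90, 36, 100, 45), (256, -90, 36, 105, 45), (261, -91, 36, 108, 48), (266, -92, 35, 113, 49), (271, -69, 25, 165, 82)]
246 [(226, -91, 39, 55, 179), (231, -92, 39, 60, 231), (236, -96, 39, 60, 227), (241, -90, 36, 85, 49), (246, -91, 35, 90, 49), (251, -92, 35, 95, 54), (256, -92, 34, 102, 52), (261, -92, 34, 107, 49), (266, -92, 33, 112, 52), (271, -70, 24, 165, 82)]
310 [(226, -97, -2, 55, 193), (231, -100, -1, 55, 197), (236, -104, -1, 54, 208), (241, -97, 1, 80, 117), (246, -96, 2, 89, 59), (251, -96, 2, 95, 54), (256, -96, 3, 102, 53), (261, -96, 3, 107, 53), (266, -96, 4, 113, 52), (271, -71, 7, 166, 84)]
316 [(226, -97, -6, 55, 193), (231, -101, -5, 55, 194), (236, -104, -5, 55, 192), (241, -96, -2, 84, 49), (246, -95, -1, 93, 48), (251, -95, -1, 100, 49), (256, -95, 0, 105, 47), (261, -96, 1, 108, 51), (266, -96, 1, 114, 50), (271, -72, 5, 166, 82)]
322 [(226, -98, -10, 53, 130), (231, -101, -9, 54, 107), (236, -110, -10, 41, 90), (241, -114, -10, 41, 86), (246, -118, -10, 41, 65), (251, -96, -4, 98, 47), (256, -96, -3, 105, 44), (261, -95, -2, 112, 44), (266, -95, -1, 117, 43), (271, -73, 3, 165, 82)]
328 [(226, -103, -15, 41, 63), (231, -107, -15, 40, 62), (236, -111, -15, 40, 63), (241, -114, -14, 41, 62), (246, -118, -14, 40, 61), (251, -122, -13, 41, 61), (256, -126, -13, 41, 59), (261, -96, -5, 111, 43), (266, -95, -4, 117, 42), (271, -72, 2, 166, 82)]
```

View pics/w3.png

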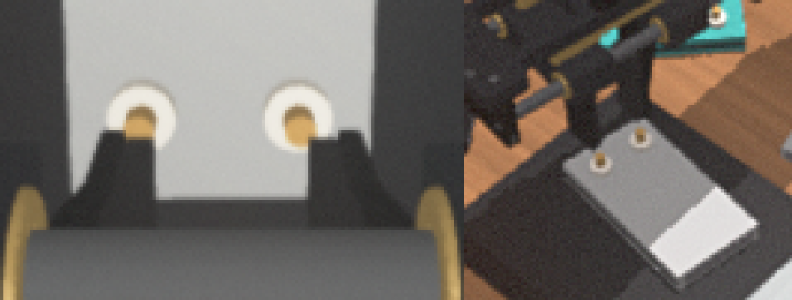

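Run:
```python
from bench import r
from h import *
W=np.load('sceneW.npy');I=np.load('scene2.npz')['image']
for u in (224,228,232,236,240):
    print(u,[(v,*W[v,u].round().astype(int).tolist(),int(I[v,u].mean())) for v in range(112,146,4)])
c=np.load('scene2.npz')
for p in [(-95,2,80),(-95,2,47),(-95,35,80),(-95,35,47)]:
    X=np.r_[unhs(np.array(p[:2])/1000),p[2]/1000];q=c['K']@(c['R']@X+c['t']);print(p,(q[:2]/q[2]).round())
print(r.read_state()['joint_positions'])
```

```text
224 [(112, -80, -27, 176, 52), (116, -76, -32, 174, 67), (120, -76, -33, 166, 87), (124, -112, -5, 110, 48), (128, -116, -4, 97, 72), (132, -150, 22, 41, 94), (136, -144, 17, 39, 62), (140, -135, 8, 43, 59), (144, -118, -6, 56, 142)]
228 [(112, -77, -22, 174, 46), (116, -72, -27, 173, 43), (120, -73, -27, 164, 43), (124, -73, -29, 156, 44), (128, -102, -6, 109, 33), (132, -107, -3, 93, 37), (136, -107, -4, 83, 51), (140, -130, 13, 41, 68), (144, -115, 0, 53, 145)]
232 [(112, -73, -18, 174, 47), (116, -70, -21, 169, 39), (120, -71, -21, 161, 42), (124, -97, -1, 117, 39), (128, -95, -3, 111, 39), (132, -97, -3, 100, 35), (136, -97, -4, 91, 34), (140, -98, -4, 79, 125), (144, -105, 0, 61, 185)]
236 [(112, -70, -12, 172, 45), (116, -71, -13, 163, 42), (120, -186, 85, -1, 132), (124, -147, 51, 42, 61), (128, -142, 45, 39, 54), (132, -134, 38, 40, 50), (136, -116, 21, 56, 103), (140, -110, 15, 54, 145), (144, -98, 4, 62, 94)]
240 [(112, -69, -5, 167, 47), (116, -69, -6, 159, 44), (120, -149, 63, 42, 75), (124, -144, 58, 38, 61), (128, -136, 50, 40, 66), (132, -129, 43, 39, 45), (136, -110, 26, 57, 143), (140, -105, 20, 54, 142), (144, -99, 14, 53, 147)]
(-95, 2, 80) [236. 139.]
(-95, 2, 47) [237. 151.]
(-95, 35, 80) [249. 128.]
(-95, 35, 47) [250. 141.]
[ 0.54885562  0.34052745 -0.48308712  1.79813422  0.18442218  1.04186161
 -0.16566962]
```

Both depth views agree that the fingertips are at about z = 81 mm, while the reported TCP z is 46. The fingers are hovering over the resistor's rear and nothing has moved. So the reported height is about 34 mm low. I'll back off, lower, and check the tip height by camera.

```bash
python3 -m jog '[[0.015,0,0,0,0,0],[0.015,0,0,0,0,0],[0.012,0,0,0,0,0],[0,0,0,0,0,0]]'
python3 -m jog '[[0,0.01,0,0,0,0],[0,0.008,0,0,0,0],[0,0.003,0,0,0,0],[0,0,0,0,0,0]]'
cat >> h.py <<'E'
def cloud(c):
    Z=c['range_z'];v,u=np.mgrid[0:420,0:560]
    W=(np.stack([(u-c['K'][0,2])/c['K'][0,0]*Z,(v-c['K'][1,2])/c['K'][1,1]*Z,Z],-1)-c['t'])@c['R']
    W[...,:2]=hs(W);W[Z<=0]=np.nan;return W*1000
E
python3 - <<'E'
from bench import r
from h import *
s=r.read_state();goto(s,unhs((-.14,.026)),.013,1.41)
c=r.camera('wrist');W=cloud(c);t=hs(s['ee_pos'])*1000
dk=c['image'].mean(2)<75
b=W[dk&(np.hypot(W[...,0]-t[0],W[...,1]-t[1])<35)&(W[...,2]>44.5)&(W[...,2]<110)]
print('finger pts',len(b),np.percentile(b,[0,1,5,50,100],axis=0).round())
d=r.camera('scene');W=cloud(d);dk=d['image'].mean(2)<75
b=W[dk&(np.hypot(W[...,0]-t[0],W[...,1]-t[1])<35)&(W[...,2]>44.5)&(W[...,2]<110)]
print('finger pts',len(b),np.percentile(b,[0,1,5,50,100],axis=0).round())
E
```

```text
time: 4.57
ee_pos: [0.5334, -0.1641, 0.0466]
eef_rot: [0.458, -0.537, 0.541, -0.459]
ft_force: [-0.3, 0.5, 0.1]
width: 0.0262
time: 4.9
ee_pos: [0.5335, -0.1632, 0.0231]
eef_rot: [0.457, -0.537, 0.541, -0.459]
ft_force: [-0.3, -0.1, 0.1]
width: 0.026
t 4.9 hs tool [-146.8   24.9] z 23.1 shift [-6.6 10.1 -2.1] turn [-0.3  -0.07  0.12] F [-0.3 -0.1  0.1] tool axes
 [[-0.161, 0.005, 0.987], [-0.987, -0.003, -0.161], [0.002, -1.0, 0.005]]
finger pts 2144 [[-159.   -1.   56.]
 [-157.    1.   58.]
 [-154.    3.   61.]
 [-139.   37.   88.]
 [-131.   49.  110.]]
finger pts 337 [[-158.   -3.   56.]
 [-156.   -2.   60.]
 [-152.   -0.   62.]
 [-139.   36.   83.]
 [-131.   48.  110.]]
```

```bash
python3 -m jog '[[-0.002,0.007,-0.001,0,0,0],[0,0.003,0,0,0,0],[0,0,0,0,0,0],[-0.005,0,0,0,0,0],[-0.004,0,0,0,0,0],[-0.003,0,0,0,0,0]]'
python3 - <<'E'
from bench import r
from h import *
s=r.read_state();goto(s,unhs((-.14,.026)),.013,1.41)
c=r.camera('wrist');W=cloud(c);t=hs(s['ee_pos'])*1000
dk=c['image'].mean(2)<75
b=W[dk&(np.hypot(W[...,0]-t[0],W[...,1]-t[1])<35)&(W[...,2]>42.5)&(W[...,2]<110)]
print('finger pts',len(b),np.percentile(b,[0,1,5,50,100],axis=0).round())
print(*[(v,u,*W[v,u].round().astype(int).tolist()) for u in(246,313) for v in range(238,252,2)])
E
```

```text
time: 5.5
ee_pos: [0.5358, -0.1475, 0.0133]
eef_rot: [0.457, -0.536, 0.541, -0.459]
ft_force: [-0.2, -0.9, -0.3]
width: 0.0258
t 5.5 hs tool [-131.    22.9] z 13.3 shift [ 9.3  0.3 -1.8] turn [-0.39 -0.02  0.12] F [-0.2 -0.9 -0.3] tool axes
 [[-0.16, 0.006, 0.987], [-0.987, -0.003, -0.16], [0.002, -1.0, 0.007]]
finger pts 2398 [[-143.   -3.   43.]
 [-141.   -1.   48.]
 [-138.    1.   52.]
 [-124.   35.   82.]
 [-116.   53.  110.]]
(238, 246, -114, 39, 55) (240, 246, -117, 40, 50) (242, 246, -117, 40, 53) (244, 246, -117, 40, 56) (246, 246, -118, 40, 57) (248, 246, -118, 40, 59) (250, 246, -119, 39, 61) (238, 313, -119, 4, 55) (240, 313, -9223372036854775808, -9223372036854775808, -9223372036854775808) (242, 313, -122, 4, 54) (244, 313, -122, 4, 57) (246, 313, -123, 4, 58) (248, 313, -124, 4, 58) (250, 313, -124, 5, 60)<stdin>:8: RuntimeWarning: invalid value encountered in cast
```

```bash
python3 -m jog '[[-0.003,0,0,0,0,0],[-0.003,0,0,0,0,0],[-0.003,0,0,0,0,0],[-0.003,0,0,0,0,0],[-0.003,0,0,0,0,0],[-0.003,0,0,0,0,0],[-0.003,0,0,0,0,0],[-0.003,0,0,0,0,0]]'
cat >> h.py <<'E'
def look(r,show=None):
    s=r.read_state();t=hs(s['ee_pos'])*1000
    c=r.camera('wrist');W=cloud(c);im=c['image']
    R=Ro.from_quat(s['eef_rot']).as_matrix();a=np.arctan2(-R[1,0],-R[0,0])-TH
    print('t',round(s['time'],2),'tool',t.round(1),'z',round(s['ee_pos'][2]*1000,1),'push ang',a.round(3),'tilt',(R[2]).round(3),'F',np.round(s['ft_force'],1))
    hv=cv2.cvtColor(im,cv2.COLOR_RGB2HSV)
    m=(abs(W[...,2]-54.5)<4)&(im.mean(2)>85)&(hv[...,1]<50)&(abs(W[...,1])<60)
    m=cv2.morphologyEx(m.astype(np.uint8),cv2.MORPH_OPEN,np.ones((3,3)))
    cn=max(cv2.findContours(m,cv2.RETR_EXTERNAL,cv2.CHAIN_APPROX_NONE)[0],key=cv2.contourArea)[:,0]
    w=hs(cast(c,cn,.054))*1000
    (cx,cy),sz,_=q=cv2.minAreaRect(w.astype(np.float32));bx=cv2.boxPoints(q)
    e=max((bx[1]-bx[0],bx[2]-bx[1]),key=np.linalg.norm);e=e*np.sign(e[0])
    u=e/np.linalg.norm(e);f=np.array([cx,cy])+e/2;b=np.array([cx,cy])-e/2
    print('res front',f.round(1),'rear',b.round(1),'size',np.round(sz,1),'ang',np.arctan2(u[1],u[0]).round(3))
    if show: cv2.imwrite(show,im[:,:,::-1])
E
python3 - <<'E'
from bench import r
from h import *
look(r)
E
```

```text
time: 6.22
ee_pos: [0.5401, -0.1219, 0.0136]
eef_rot: [0.457, -0.536, 0.541, -0.459]
ft_force: [-0.6, -1.0, -0.3]
width: 0.0261
t 6.22 tool [-105.3   19.1] z 13.6 push ang -0.14 tilt [ 0.003 -1.     0.007] F [-0.6 -1.  -0.3]
res front [15.1  4.6] rear [-93.6  19.9] size [ 59.9 109.8] ang -0.14
```

```bash
python3 -m jog '[[-0.004,0,0,0,0,0],[-0.004,0,0,0,0,0],[-0.004,0,0,0,0,0],[-0.004,0,0,0,0,0],[-0.004,0,0,0,0,0],[-0.004,0,0,0,0,0],[-0.004,0,0,0,0,0],[-0.004,0,0,0,0,0],[-0.004,0,0,0,0,0],[-0.003,0,0,0,0,0]]'
python3 - <<'E'
from bench import r
from h import *
look(r,'pics/w4.png')
E
```

```text
time: 7.1
ee_pos: [0.5472, -0.0789, 0.0137]
eef_rot: [0.457, -0.536, 0.541, -0.459]
ft_force: [0.5, -1.6, -0.2]
width: 0.026
t 7.1 tool [-62.2  13. ] z 13.7 push ang -0.139 tilt [ 0.003 -1.     0.008] F [ 0.5 -1.6 -0.2]
res front [36.2  1.6] rear [-50.4  13.8] size [59.9 87.5] ang -0.139
```

View pics/w4.png

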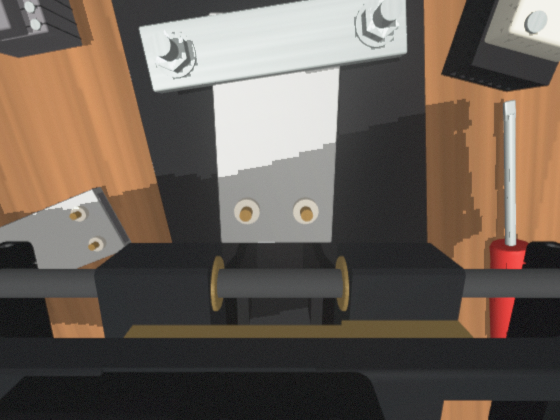

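The wrist view shows the resistor entering under the bar (rows 70–90), centred between the studs with the terminals outside. I'll straighten it while pushing.

```bash
python3 -m jog '[[-0.004,0,0.001,0,-1.2,0],[-0.004,0,0.001,0,-1.2,0],[-0.004,0,0.001,0,-1.2,0],[-0.004,0,0.001,0,-1.2,0],[-0.003,0,0.001,0,-1.2,0],[-0.003,0,0.001,0,-1.2,0]]'
python3 - <<'E'
from bench import r
from h import *
look(r)
E
```

```text
time: 7.65
ee_pos: [0.5565, -0.0555, 0.0137]
eef_rot: [0.493, -0.503, 0.509, -0.495]
ft_force: [-0.1, -0.9, -0.0]
width: 0.0264
t 7.65 tool [-38.6   4.1] z 13.7 push ang -0.002 tilt [ 0.004 -1.     0.007] F [-0.1 -0.9 -0. ]
res front [ 2.4 36.3] rear [  2.2 -23.6] size [59.9 58.5] ang 1.568
```

Square now, with y at about +6 mm. I'll push on with a slight drift towards −y, stopping short of the strip.

```bash
python3 -m jog '[[-0.003,0,0.0006,0,0,0],[-0.003,0,0.0006,0,0,0],[-0.003,0,0.0006,0,0,0],[-0.003,0,0.0006,0,0,0],[0,0,0,0,0,0]]'
python3 - <<'E'
from bench import r
from h import *
look(r)
E
```

```text
time: 8.12
ee_pos: [0.5596, -0.0417, 0.0137]
eef_rot: [0.494, -0.502, 0.508, -0.496]
ft_force: [-0.0, -0.8, -0.4]
width: 0.0262
t 8.12 tool [-24.7   1.4] z 13.7 push ang 0.001 tilt [ 0.004 -1.     0.007] F [-0.  -0.8 -0.4]
res front [ 77.9 -26.2] rear [77.8 33.8] size [37.8 59.9] ang -1.569
```

```bash
python3 -m jog '[[-0.001,0,0,0,0,0],[-0.001,0,0,0,0,0],[0,0,0,0,0,0]]'
python3 -m jog '[[-0.001,0,0,0,0,0],[0,0,0,0,0,0]]'
python3 - <<'E'
from bench import r
from h import *
look(r)
E
```

```text
time: 8.42
ee_pos: [0.5595, -0.0398, 0.0137]
eef_rot: [0.494, -0.502, 0.508, -0.495]
ft_force: [0.6, -0.2, 0.9]
width: 0.026
time: 8.58
ee_pos: [0.5596, -0.0389, 0.0137]
eef_rot: [0.494, -0.502, 0.508, -0.495]
ft_force: [0.3, -0.3, -0.4]
width: 0.0263
t 8.58 tool [-22.    1.4] z 13.7 push ang -0.0 tilt [ 0.004 -1.     0.007] F [ 0.3 -0.3 -0.4]
res front [ 79.  -26.2] rear [78.9 33.7] size [41.  59.9] ang -1.57
```

```bash
python3 -m jog '[[-0.0007,0,0,0,0,0],[0,0,0,0,0,0]]'
python3 -m jog '[[-0.0007,0,0,0,0,0],[0,0,0,0,0,0]]'
python3 - <<'E'
from bench import r
from h import *
look(r)
E
```

```text
time: 8.8
ee_pos: [0.5596, -0.0386, 0.0137]
eef_rot: [0.494, -0.502, 0.508, -0.495]
ft_force: [-0.3, -0.7, -0.6]
width: 0.0262
time: 8.97
ee_pos: [0.5596, -0.0387, 0.0137]
eef_rot: [0.494, -0.502, 0.509, -0.495]
ft_force: [0.4, -0.8, 0.3]
width: 0.0258
t 8.97 tool [-21.7   1.5] z 13.7 push ang -0.001 tilt [ 0.005 -1.     0.007] F [ 0.4 -0.8  0.3]
res front [ 79.  -26.2] rear [78.9 33.7] size [41.3 59.9] ang -1.569
```

```bash
python3 -m jog '[[-0.0015,0,0,0,0,0]]'
python3 -m jog '[[-0.002,0,0,0,0,0]]'
```

```text
time: 9.1
ee_pos: [0.5596, -0.0385, 0.0137]
eef_rot: [0.494, -0.502, 0.509, -0.494]
ft_force: [-0.1, -9.1, 1.0]
width: 0.026
time: 9.18
ee_pos: [0.5596, -0.0386, 0.0137]
eef_rot: [0.494, -0.502, 0.51, -0.493]
ft_force: [0.0, -10.5, 1.7]
width: 0.0262
```

It is home: the tool no longer advances and the reaction is about 10 N. Now I back away, lift, and look.

```bash
python3 -m jog '[[0.002,0,0,0,0,0],[0.008,0,0,0,0,0],[0.015,0,0,0,0,0],[0.015,0,0,0,0,0],[0.01,0,0,0,0,0]]'
python3 -m jog '[[0,-0.02,0,0,0,0],[0,-0.03,0,0,0,0],[0,-0.03,0,0,0,0],[0.03,-0.03,0,0,0,0],[0.035,0,0,0,0,0],[0.035,0,0,0,0,0],[0.035,0,0,0,0,0],[0,0,0,0,0,0]]'
python3 - <<'E'
from bench import r
from h import *
c=r.camera('top');cv2.imwrite('pics/t2.png',cv2.resize(c['image'][110:320,140:460,::-1],None,fx=2.4,fy=2.4));W=cloud(c)
im=c['image'];m=(abs(W[...,2]-54.5)<4)&(im.mean(2)>85)&(abs(W[...,1])<45)&(W[...,0]>-60)&(W[...,0]<110)
n,l,st,_=cv2.connectedComponentsWithStats(cv2.morphologyEx(m.astype(np.uint8),cv2.MORPH_OPEN,np.ones((3,3))))
for i in range(1,n):
    if st[i,4]<150: continue
    cn=cv2.findContours((l==i).astype(np.uint8),0,cv2.CHAIN_APPROX_NONE)[0][0][:,0]
    w=hs(cast(c,cn,.054))*1000;print(st[i,4],w.min(0).round(1),w.max(0).round(1),cv2.minAreaRect(w.astype(np.float32)))
look(r)
E
```

```text
time: 9.6
ee_pos: [0.5586, -0.0864, 0.0142]
eef_rot: [0.495, -0.501, 0.508, -0.496]
ft_force: [-0.7, -0.8, 0.2]
width: 0.0263
time: 10.27
ee_pos: [0.5547, -0.2262, 0.1293]
eef_rot: [0.495, -0.501, 0.506, -0.498]
ft_force: [-0.5, -2.1, -1.3]
width: 0.026
690 [ 59.2 -25.6] [98.8 31.8] ((79.01056671142578, 3.0889759063720703), (39.4141845703125, 57.48897171020508), 0.1313105970621109)
628 [ -8.7 -25.6] [30.7 31.9] ((11.002645492553711, 3.1476478576660156), (57.39835739135742, 39.41269302368164), 89.96166229248047)
t 10.32 tool [-205.6    1.8] z 129.3 push ang 0.009 tilt [ 0.001 -1.     0.008] F [-0.   1.1 -0.3]Traceback (most recent call last):
  File "<stdin>", line 10, in <module>
  File "h.py", line 55, in look
    cn=max(cv2.findContours(m,cv2.RETR_EXTERNAL,cv2.CHAIN_APPROX_NONE)[0],key=cv2.contourArea)[:,0]
       ~~~^^^^^^^^^^^^^^^^^^^^^^^^^^^^^^^^^^^^^^^^^^^^^^^^^^^^^^^^^^^^^^^^^^^^^^^^^^^^^^^^^^^^
ValueError: max() iterable argument is empty
```

View pics/t2.png

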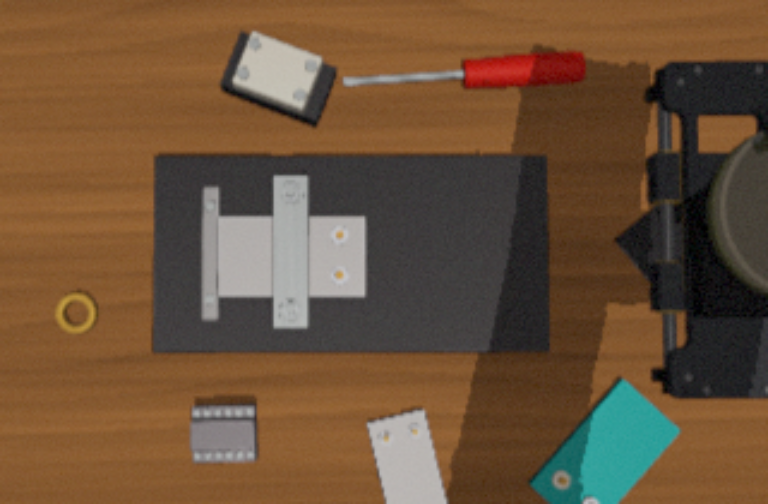

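The resistor lies against the strip (crop columns 218–366), square and between the studs. The hand is clear and the bystanders look untouched.

```bash
python3 -c "
from bench import r
print(r.close_job())"
```

```text
the job is handed in; nothing more can be done
None
```

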